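# Zero a key counter with a two-key chord and confirm

### The job

Zero the eight-key cell counter on the right half of the bench: with the two fingertips press its third and fifth keys from the left down together, as far as they go, keep both down for a good three seconds, and let both come up again. Then press the far-right key fully down for a moment to confirm, and let it come up. Press no other key, grasp nothing, and leave the jar, bottles and other things round the counter where they stand.

Things in the scene. Friction and masses are not known exactly. Their poses are not given: they have to be found in the camera images.
- counter: green cell counter on the right half of the bench (not the like one behind the left microscope), 175 deep x 255 wide x 84 mm, fixed. Origin: centre of its underside; x to its high back, y left along the key row, z up. Its low front with eight sprung keys faces the robot within 0.3 rad. Keys are 28 mm apart; gaps between pads 15 mm; pad tops at x = -0.079, 58 mm high, the casing lower under them
- key3_top (a point): centre of the top of the pad of the third key from the left (pad 13 mm wide, 15 mm front to back; moves with the key); axes as the counter's. Fully down it is 6 mm lower, after about 1.2 N, at a hard stop
- key5_top (a point): centre of the top of the pad of the fifth key from the left (pad 13 mm wide, 15 mm front to back; moves with the key); axes as the counter's. Fully down it is 6 mm lower, after about 1.2 N, at a hard stop
- key8_top (a point): centre of the top of the pad of the eighth key from the left (pad 13 mm wide, 15 mm front to back; moves with the key); axes as the counter's. Fully down it is 6 mm lower, after about 1.2 N, at a hard stop
- counter_key_0 (a joint): first key from the left, pad at y = +0.098 in the counter's frame: 0 = up, 0.157 rad = fully down (pad about 6 mm lower); springs back when let go
- counter_key_1 (a joint): second key from the left, pad at y = +0.070 in the counter's frame: 0 = up, 0.157 rad = fully down (pad about 6 mm lower); springs back when let go
- counter_key_2 (a joint): third key from the left, pad at y = +0.042 in the counter's frame: 0 = up, 0.157 rad = fully down (pad about 6 mm lower); springs back when let go
- counter_key_3 (a joint): fourth key from the left, pad at y = +0.014 in the counter's frame: 0 = up, 0.157 rad = fully down (pad about 6 mm lower); springs back when let go
- counter_key_4 (a joint): fifth key from the left, pad at y = -0.014 in the counter's frame: 0 = up, 0.157 rad = fully down (pad about 6 mm lower); springs back when let go
- counter_key_5 (a joint): sixth key from the left, pad at y = -0.042 in the counter's frame: 0 = up, 0.157 rad = fully down (pad about 6 mm lower); springs back when let go
- counter_key_6 (a joint): seventh key from the left, pad at y = -0.070 in the counter's frame: 0 = up, 0.157 rad = fully down (pad about 6 mm lower); springs back when let go
- counter_key_7 (a joint): eighth key from the left, pad at y = -0.098 in the counter's frame: 0 = up, 0.157 rad = fully down (pad about 6 mm lower); springs back when let go
- jar: small white specimen jar with an orange lid, 46 mm across, 56 mm high; loose, stands in front of the counter; origin at the centre of its underside; to be left alone
- oil_bottle: amber dropper bottle with a black rubber top, 30 mm across, 68 mm high; loose; origin at the centre of its underside; to be left alone
- saline_bottle: small white dropper bottle with a red cap, 30 mm across, 50 mm high; loose; origin at the centre of its underside; to be left alone
- tally: round hand tally counter, 45 x 52 x 26 mm; loose, to the right of the key counter; origin at the centre of its underside; to be left alone
- mailer: white flat slide mailer, 90 x 35 x 16 mm; loose, to the left of the key counter; origin at the centre of its underside; to be left alone
- dish: flat round petri dish, 55 mm across, 14 mm high; loose, at the right of the front of the key counter; origin at the centre of its underside; to be left alone

How it is judged:
By the outcome, as a careful person would: the job done as asked, in the order asked, and still so for the second after the job is handed in, with the robot touching nothing.
It also fails if it takes over 43 s, if anything falls off the work surface, if the arm or the gripper's body presses on something with over 40 N, if the wrist force passes 120 N, or if a joint passes its speed limit or range.

### The arm

A 7-joint arm with a two-finger parallel gripper is mounted at the origin on a cart in front of the work surface, level with it; the furniture and walls round the work are solid. World frame = base frame: x ahead of the robot, y to its left, z up, the work surface at z = 0. Lengths are in m, angles in rad, forces in N, time in s.
With the tool pointing down it reaches from about 0.425 to 0.975 m from the base axis. Payload 16.7 kg.
Tool frame: the origin (TCP) lies on the centre line of the jaws, within the pads' length; the fingertips stand 22 mm ahead of it and the grasp point (between the pads) lies 3 mm ahead of it; z points along the fingers, y is the line along which they close (so a half turn about z gives the same grasp; the last joint's range is limited). The gripper opens to 85 mm and grips with 20 to 120 N. Pads are 22 mm wide; open, the fingers measure 114 mm over their backs; the gripper's body (76 mm by 85 mm) begins 54 mm behind the grasp point. The pads swing forward as they close: fully open they stand 13 mm farther back than shut.
Start: joints at [1.085, 0.426, 0.074, 1.606, -0.034, 1.111, -0.067], TCP at [0.222, -0.637, 0.253] pointing down, gripper open.
Joint ranges: [-2.85, 2.85], [-0.5, 2.14], [-1.23, 1.37], [0.21, 2.46], [-1.02, 4.16], [0.16, 2.05], [-2.73, 2.73]. Speed limits (rad/s): [1.89, 1.89, 2.39, 2.39, 3.01, 3.01, 3.01].

### API

Orientations are given as a rotation vector (axis times angle).
In Python, from plant import * gives the robot as it stands. The module is installed in compiled form; this text tells all that it offers.
- The arm moves only by the tool arm_command, never from a script. Its argument "increments" is a list of rows, each an object with "delta_pos": the shift along the tool's x, y, z in mm, a list of three; "angular": the turn, a rotation vector about the tool's x, y, z in degrees, a list of three. In form: [{"delta_pos": [dx, dy, dz], "angular": [rx, ry, rz]}, ...]. A call has exactly 8 rows; each row shifts and turns the commanded pose from where the row before left it, along the tool's axes as they then stand; what a row does not reach is not made up. A row lasts 1/8 s, in which the tool goes at most 62.5 mm and 10.7 degrees, less where a joint would pass 70% of its speed; a pose out of reach is approached as far as the arm can. A call is refused whole if a number of a shift passes 62.5 or a number of a turn 10.7, either way. A call with a gripper value outside its range is refused whole. "jaw" is the finger opening in mm, from 0 to 85.4, set as the call begins (left out, the last holds). The fingers move at their own pace and stop on an object; the grip force is fixed at half the most. Time passes only in rows, so rows that do not move let the fingers close, or fill a call up. It gives the time, the measured TCP pose, the force, the opening and the grip force at its end, in the units of the state.
- get_obs(): the state, without advancing time (a new reading comes with each control period).
- read_camera(name): name is "side" or "top" or "wrist"; returns the picture (480x640x3 uint8, blue, green, red); there is no depth.
- camera_params(name): a dict with "fx", "fy", "cx", "cy" (pixels), "R" (3x3) and "t" (3): a world point X has camera coordinates R X + t; the wrist camera has in their place "mount" (4x4, takes a point from camera to tool coordinates, whose origin is the TCP and whose axes are the flange's). Camera axes: x right, y down, z forward; pixel columns grow to the right and rows downward; lengths in m; the calibration is good to about 2 mm. A picture is of the moment at which its call begins: read the wrist's pose just before it. camera_params takes no time and is no camera call.
- hand_in(): hands the job in; it is judged then, once.
The state is a dict: "t": time; "q": joint angles; "qd": joint speeds; "joint_torque": joint torques, N m; "tcp_pos": TCP position; "tool_rot": TCP orientation; "force": force on the tool from outside, world axes, zero at the start; "moment": the same for the moment, N m; "finger_gap": finger opening in m; "finger_force": force on a finger pad.
Only numpy, scipy, OpenCV 4.12 (cv2) and the standard library are available. Lean on these libraries where they do the work, as an engineer would, in place of code of your own. Each camera call takes 0.05 s, during which the arm holds its last target. There are 200 camera calls.

## Working session

There is one attempt and no reset: what is moved stays moved. The work goes in short steps, Python scripts to look and compute and a tool call to move; the robot and the scene stay as the last step left them, time stands still between calls to the robot, and variables do not carry over. Pictures are saved under pics/ and viewed, at most 10 in all, crops included, and the job is handed in when it is done.

Besides the shell and the picture viewer there is one more tool, called after ">>>" as name([rows], argument=value, ...), one row to a line, values as JSON. arm_command: Moves the arm, as the interface text tells. Its arguments: {"type":"object","properties":{"increments":{"type":"array"},"jaw":{"type":"number"}},"required":["increments"]}

```bash
mkdir -p pics
python3 - <<'E'
from plant import *
import cv2
o=get_obs();print({k:o[k] for k in('t','q','tcp_pos','tool_rot','force','finger_gap')})
for n in('top','side','wrist'):
    cv2.imwrite(f'pics/{n}0.png',read_camera(n));print(n,camera_params(n))
E
```

```text
{'t': 0.0, 'q': array([ 1.0855083 ,  0.4267475 ,  0.07385802,  1.60665966, -0.0341354 ,
        1.1107633 , -0.06709621]), 'tcp_pos': array([ 0.22226823, -0.63693475,  0.2525772 ]), 'tool_rot': array([-3.09616400e+00, -5.24685124e-01,  4.54715795e-04]), 'force': array([-0.14767464, -0.08726673, -0.36837251]), 'finger_gap': 0.08574445500436034}
top {'fx': 505.0995199648501, 'fy': 505.0995199648501, 'cx': 316.1509435447542, 'cy': 238.9938538864147, 'R': array([[ 3.39490219e-02, -9.99423389e-01, -5.94720338e-04],
       [-9.76792989e-01, -3.30543716e-02, -2.11619626e-01],
       [ 2.11477946e-01,  7.76519798e-03, -9.77351922e-01]]), 't': array([-0.25023998,  0.56103533,  0.80585947])}
side {'fx': 470.8141776216946, 'fy': 470.8141776216946, 'cx': 313.29041712889233, 'cy': 240.02693447792538, 'R': array([[-9.09756301e-01, -4.15141823e-01,  8.59431776e-04],
       [-2.34887430e-01,  5.13031343e-01, -8.25606890e-01],
       [ 3.42303034e-01, -7.51302940e-01, -5.64245093e-01]]), 't': array([0.42196409, 0.32762092, 0.52001631])}
wrist {'fx': 388.66720551383287, 'fy': 388.66720551383287, 'cx': 316.00715482106034, 'cy': 237.9101863734746, 'mount': array([[ 6.19050430e-04, -9.53633914e-01, -3.00968394e-01,
         7.79118272e-02],
       [ 9.99999551e-01,  3.74481395e-04,  8.70297346e-04,
        -4.97655295e-04],
       [-7.17238001e-04, -3.00968797e-01,  9.53633718e-01,
        -1.20651560e-01],
       [ 0.00000000e+00,  0.00000000e+00,  0.00000000e+00,
         1.00000000e+00]])}
```

View pics/top0.png

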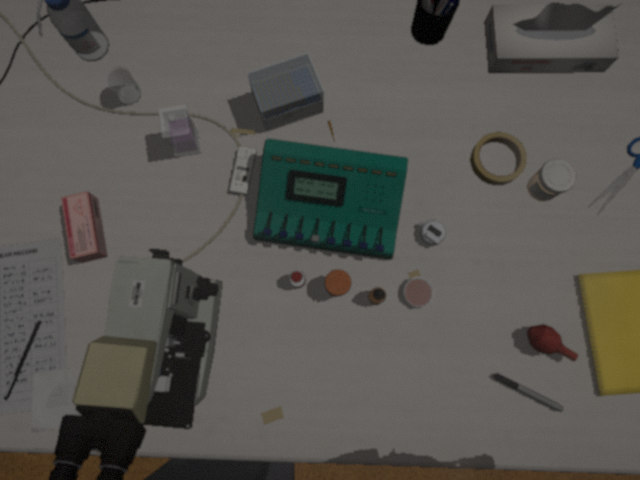

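View pics/side0.png

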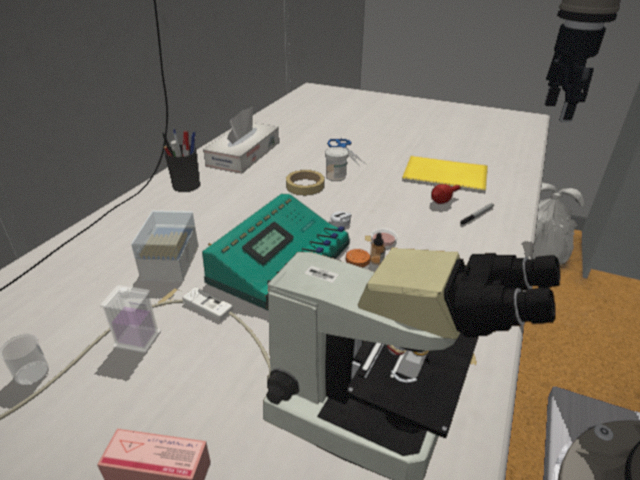

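The top view shows the green counter at pixels (255–407, 140–258) with its keys along its lower edge. The jar is at (338,283), the saline bottle at (297,280), the oil bottle at (377,296), the dish at (416,292), the tally at (433,233) and the mailer at (240,170). The side view shows the same layout, with a microscope to the left and the gripper far to the right. I'll zoom in on the keys.

Run:
```python
import cv2
i=cv2.imread('pics/top0.png')[130:275,240:420]
i=cv2.convertScaleAbs(cv2.resize(i,None,fx=4.4,fy=4,interpolation=cv2.INTER_CUBIC) if 0 else cv2.resize(i,None,fx=4,fy=4,interpolation=cv2.INTER_CUBIC),alpha=2)
cv2.imwrite('pics/crop0.png',i)
```

```text
(no output)
```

View pics/crop0.png

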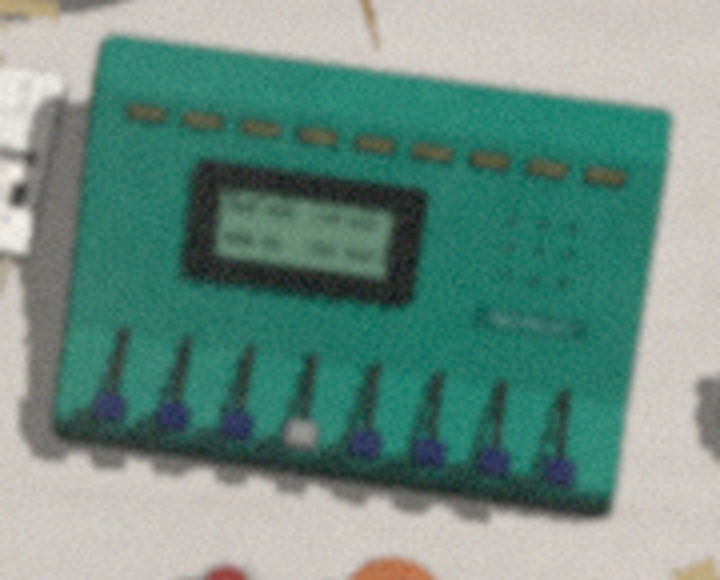

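The crop shows the eight pads clearly. They run from (108,406) for key 1 to (559,471) for key 8, with key 4 white at (300,432). I'll locate them on the z = 58 mm plane and check the spacing.

```bash
cat > h.py <<'E'
from plant import *
import numpy as np, cv2
from scipy.spatial.transform import Rotation as Ro
def ray(n,uv,z):
    c=camera_params(n);d=np.array([(uv[0]-c['cx'])/c['fx'],(uv[1]-c['cy'])/c['fy'],1.])
    R,t=c['R'],c['t'];C=-R.T@t;d=R.T@d;return C+d*(z-C[2])/d[2]
def proj(n,X):
    c=camera_params(n)
    if n=='wrist':
        o=get_obs();T=np.eye(4);T[:3,:3]=Ro.from_rotvec(o['tool_rot']).as_matrix();T[:3,3]=o['tcp_pos']
        M=np.linalg.inv(T@c['mount']);p=M[:3,:3]@X+M[:3,3]
    else:p=c['R']@X+c['t']
    return p[:2]/p[2]*c['fx']+[c['cx'],c['cy']]
E
python3 - <<'E'
from h import *
np.set_printoptions(precision=4,suppress=True)
c=np.array([[108,406],[173,415],[236,424],[300,432],[364,443],[428,453],[493,461],[559,471]])
P=np.array([ray('top',(u+.5)/4-.5+np.array([240,130]),.058) for u in c])
print(P,np.linalg.norm(np.diff(P,axis=0),axis=1))
k=3.5-np.arange(8);f=np.polyfit(k*.028,P[:,:2],1);print('dir,mid',f,'len',np.linalg.norm(f[0]))
yaw=np.arctan2(-f[0,0],f[0,1]);print('yaw',yaw)
M=Ro.from_rotvec(get_obs()['tool_rot']).as_matrix();print(M, 'tool y ang',np.arctan2(-M[0,1],M[1,1]))
for n,uv,z in(('jar',(338,283),.056),('oil',(377,296),.068),('sal',(297,280),.05),('dish',(416,292),.014),('tally',(433,233),.026)):print(n,ray('top',uv,z))
print([proj('side',P[i]) for i in(0,2,4,7)])
E
```

```text
[[ 0.5806 -0.1453  0.058 ]
 [ 0.5776 -0.1735  0.058 ]
 [ 0.5745 -0.2007  0.058 ]
 [ 0.5719 -0.2284  0.058 ]
 [ 0.568  -0.256   0.058 ]
 [ 0.5646 -0.2835  0.058 ]
 [ 0.562  -0.3114  0.058 ]
 [ 0.5586 -0.3397  0.058 ]] [0.0284 0.0274 0.0278 0.0279 0.0278 0.028  0.0285]
dir,mid [[ 0.1129  0.9895]
 [ 0.5697 -0.2423]] len 0.9959473556262108
yaw -0.11358541042790807
[[ 0.9442  0.3295 -0.0004]
 [ 0.3295 -0.9442  0.0009]
 [-0.0001 -0.001  -1.    ]] tool y ang -2.8058601802078975
jar [ 0.4952 -0.2705  0.056 ]
oil [ 0.4743 -0.3352  0.068 ]
sal [ 0.4988 -0.2008  0.05  ]
dish [ 0.4893 -0.4103  0.014 ]
tally [ 0.5946 -0.4392  0.026 ]
[array([286.1193, 280.7843]), array([303.514 , 263.6062]), array([319.4927, 248.096 ]), array([340.9503, 227.033 ])]
```

Run:
```python
import cv2
i=cv2.imread('pics/side0.png')[190:310,200:360]
cv2.imwrite('pics/crop1.png',cv2.convertScaleAbs(cv2.resize(i,None,fx=5,fy=5,interpolation=cv2.INTER_CUBIC),alpha=1.6))
```

```text
(no output)
```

View pics/crop1.png

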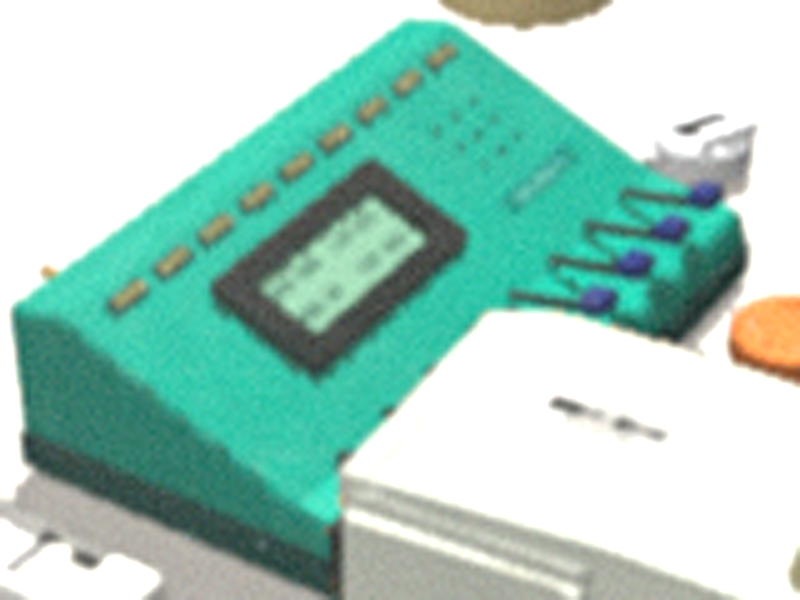

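The jar, bottle and dish positions look plausible. The fitted key pitch is 27.9 mm, and the side view agrees with the fit: keys 5 and 8 appear at (319,249) and (341,228), within 2 px. I'll move over at height with the jaw set so the finger centres are about 56 mm apart.

>>> arm_command([
  {"delta_pos": [38.5,-22.7,0],"angular": [0,0,0]},
  {"delta_pos": [38.5,-22.7,0],"angular": [0,0,0]},
  {"delta_pos": [38.5,-22.7,0],"angular": [0,0,0]},
  {"delta_pos": [38.5,-22.7,0],"angular": [0,0,0]},
  {"delta_pos": [38.5,-22.7,0],"angular": [0,0,0]},
  {"delta_pos": [38.5,-22.7,0],"angular": [0,0,0]},
  {"delta_pos": [38.5,-22.7,0],"angular": [0,0,0]},
  {"delta_pos": [38.5,-22.7,0],"angular": [0,0,0]},
], jaw=41.5)

```text
t: 1.15
tcp_pos: [0.4541, -0.3631, 0.2532]
tool_rot: [-3.097, -0.525, 0.0]
force: [0.3, -1.1, 0.7]
finger_gap: 0.0413
finger_force: 0.0
```

>>> arm_command([
  {"delta_pos": [38,-22.4,20],"angular": [0,0,0]},
  {"delta_pos": [38,-22.4,20],"angular": [0,0,0]},
  {"delta_pos": [38,-22.4,20],"angular": [0,0,0]},
  {"delta_pos": [38,-22.4,20],"angular": [0,0,0]},
  {"delta_pos": [0,0,0],"angular": [0,0,8.6]},
  {"delta_pos": [0,0,0],"angular": [0,0,8.6]},
  {"delta_pos": [0,0,0],"angular": [0,0,8.6]},
  {"delta_pos": [0,0,0],"angular": [0,0,0]},
])

```text
t: 2.15
tcp_pos: [0.5673, -0.2295, 0.1731]
tool_rot: [3.136, -0.178, -0.001]
force: [0.3, -0.5, -0.3]
finger_gap: 0.0415
finger_force: 0.0
```

Run:
```python
from h import *
np.set_printoptions(precision=4,suppress=True)
o=get_obs();im=read_camera('wrist');cv2.imwrite('pics/w1.png',cv2.convertScaleAbs(im,alpha=1.6))
M=Ro.from_rotvec(o['tool_rot']).as_matrix();print(o['tcp_pos'],M,o['force'],o['q'])
d=np.array([.1134,.9935])
for i in range(8):
    X=np.r_[np.array([.5697,-.2423])+d*.028*(3.5-i),.058];print(i+1,X,proj('wrist',X))
p=o['tcp_pos']
for s in(-1,1):print('tip',proj('wrist',p+M@[0,s*.028,.022]))
```

```text
[ 0.5673 -0.2295  0.1731] [[ 0.9936 -0.1133 -0.0004]
 [-0.1133 -0.9936 -0.    ]
 [-0.0004  0.0001 -1.    ]] [ 0.3245 -0.4904 -0.3291] [ 0.314   0.4066 -0.0444  1.823   0.0224  0.9129 -1.4249]
1 [ 0.5808 -0.1449  0.058 ] [182.4678 236.5847]
2 [ 0.5776 -0.1728  0.058 ] [226.5425 236.7194]
3 [ 0.5745 -0.2006  0.058 ] [270.603 236.854]
4 [ 0.5713 -0.2284  0.058 ] [314.6491 236.9886]
5 [ 0.5681 -0.2562  0.058 ] [358.6809 237.1231]
6 [ 0.5649 -0.284   0.058 ] [402.6984 237.2576]
7 [ 0.5618 -0.3118  0.058 ] [446.7016 237.3921]
8 [ 0.5586 -0.3397  0.058 ] [490.6904 237.5265]
tip [249.4364 313.5866]
tip [385.9446 313.9613]
```

View pics/w1.png

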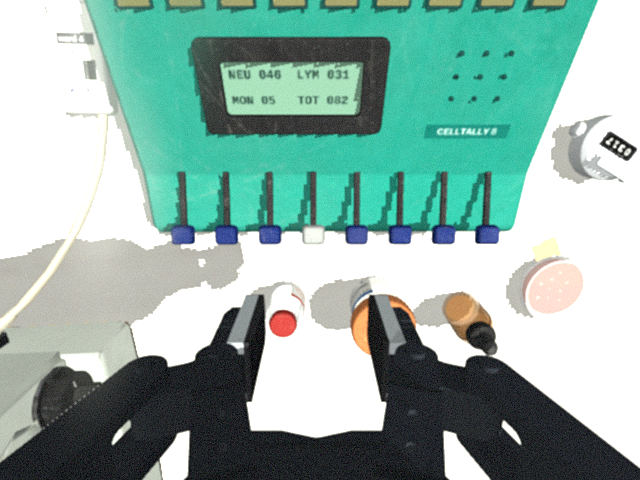

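The wrist view shows the pads at x = 183 to 487 px in steps of 43.5, at row 232. That is within 1 mm sideways of the prediction and about 3 mm farther forward. The fingertips are near (250,300) and (383,300), so I'll zoom in on them.

Run:
```python
import cv2
i=cv2.imread('pics/w1.png')[215:365,220:420]
cv2.imwrite('pics/crop2.png',cv2.resize(i,None,fx=4,fy=4,interpolation=cv2.INTER_CUBIC))
```

```text
(no output)
```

View pics/crop2.png

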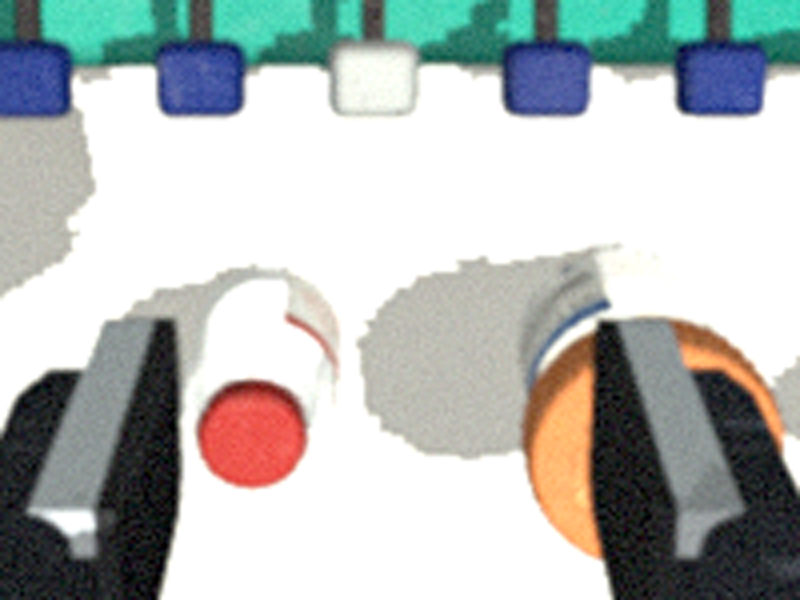

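At the tips each finger is about 7 mm thick, so a 49 mm jaw puts the tip centres 56 mm apart. I'll correct the position by +3 mm in x and −1.6 mm in y, then go down to just above the pads.

>>> arm_command([
  {"delta_pos": [3,-1.6,10],"angular": [0,0,0]},
  {"delta_pos": [0,0,15],"angular": [0,0,0]},
  {"delta_pos": [0,0,15],"angular": [0,0,0]},
  {"delta_pos": [0,0,15],"angular": [0,0,0]},
  {"delta_pos": [0,0,12],"angular": [0,0,0]},
  {"delta_pos": [0,0,8],"angular": [0,0,0]},
  {"delta_pos": [0,0,0],"angular": [0,0,0]},
  {"delta_pos": [0,0,0],"angular": [0,0,0]},
], jaw=49)

```text
t: 3.2
tcp_pos: [0.5708, -0.2285, 0.0987]
tool_rot: [3.136, -0.18, 0.001]
force: [-0.1, 0.8, 0.1]
finger_gap: 0.0491
finger_force: 0.0
```

Run:
```python
from h import *
o=get_obs();print(o['t'],o['tcp_pos'],o['force'],o['finger_gap'])
im=cv2.convertScaleAbs(read_camera('wrist'),alpha=1.6);im=im[150:420,120:520]
cv2.imwrite('pics/w2.png',cv2.resize(im,None,fx=2,fy=2,interpolation=cv2.INTER_CUBIC))
```

```text
3.2 [ 0.57077629 -0.22849305  0.09874166] [-0.14045309  0.83090685  0.13385952] 0.049071084106281165
```

View pics/w2.png

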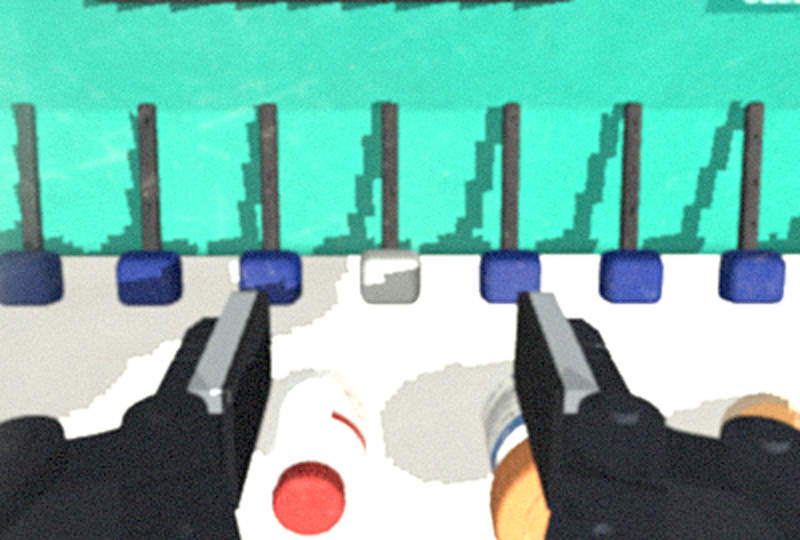

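The fingertips, at (250,295) and (537,295) in the crop, line up with the third and fifth keys to within about 1 mm, and they stand about 20 mm above the pads. I'll make a small correction and descend to the pads.

>>> arm_command([
  {"delta_pos": [1,-0.8,6],"angular": [0,0,0]},
  {"delta_pos": [0,0,6],"angular": [0,0,0]},
  {"delta_pos": [0,0,4],"angular": [0,0,0]},
  {"delta_pos": [0,0,2],"angular": [0,0,0]},
  {"delta_pos": [0,0,2],"angular": [0,0,0]},
  {"delta_pos": [0,0,2],"angular": [0,0,0]},
  {"delta_pos": [0,0,0],"angular": [0,0,0]},
  {"delta_pos": [0,0,0],"angular": [0,0,0]},
])

```text
t: 4.25
tcp_pos: [0.5717, -0.2277, 0.0764]
tool_rot: [-3.136, 0.18, -0.0]
force: [-0.3, 0.2, 0.6]
finger_gap: 0.0491
finger_force: 0.2
```

>>> arm_command([
  {"delta_pos": [0,0,1],"angular": [0,0,0]},
  {"delta_pos": [0,0,1],"angular": [0,0,0]},
  {"delta_pos": [0,0,1],"angular": [0,0,0]},
  {"delta_pos": [0,0,1],"angular": [0,0,0]},
  {"delta_pos": [0,0,1],"angular": [0,0,0]},
  {"delta_pos": [0,0,0],"angular": [0,0,0]},
  {"delta_pos": [0,0,0],"angular": [0,0,0]},
  {"delta_pos": [0,0,0],"angular": [0,0,0]},
])

```text
t: 5.25
tcp_pos: [0.5715, -0.2277, 0.0714]
tool_rot: [-3.136, 0.18, 0.0]
force: [-4.3, 0.2, 4.0]
finger_gap: 0.0488
finger_force: 2.5
```

Run:
```python
from h import *
o=get_obs();print(o['t'],o['tcp_pos'],o['force'],o['moment'])
im=cv2.convertScaleAbs(read_camera('wrist'),alpha=1.6);im=im[200:420,160:480]
cv2.imwrite('pics/w3.png',cv2.resize(im,None,fx=2.5,fy=2.5,interpolation=cv2.INTER_CUBIC))
```

```text
5.25 [ 0.57149296 -0.2277251   0.07137698] [-4.2576451   0.24868657  4.00668367] [0.15132264 0.74092451 0.02585611]
```

View pics/w3.png

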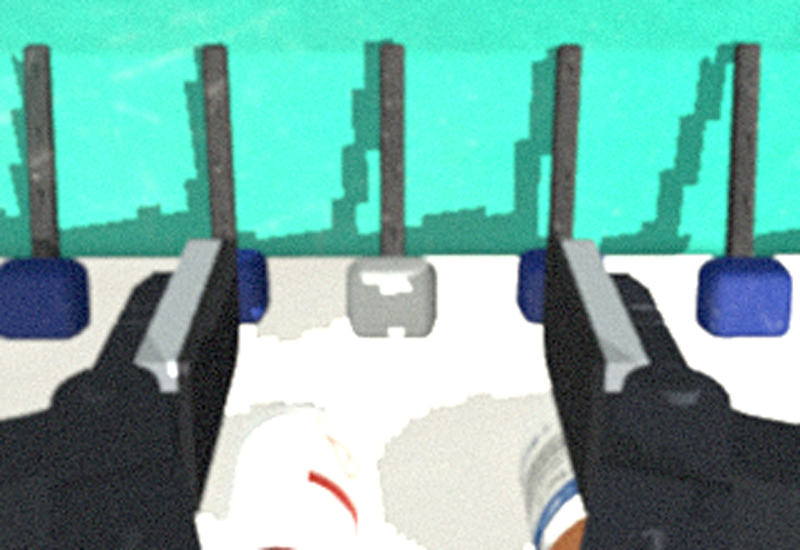

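The view shows both fingers on keys 3 and 5, with neighbours 2, 4 and 6 clear. The finger edges at about row 240 reach slightly behind the pads, over the levers, which explains the −4 N in x. I'll slide 4 mm towards the front to centre them better.

>>> arm_command([
  {"delta_pos": [-1,0,-0.5],"angular": [0,0,0]},
  {"delta_pos": [-1,0,-0.5],"angular": [0,0,0]},
  {"delta_pos": [-1,0,0],"angular": [0,0,0]},
  {"delta_pos": [-1,0,0],"angular": [0,0,0]},
  {"delta_pos": [0,0,0],"angular": [0,0,0]},
  {"delta_pos": [0,0,0],"angular": [0,0,0]},
  {"delta_pos": [0,0,0],"angular": [0,0,0]},
  {"delta_pos": [0,0,0],"angular": [0,0,0]},
])

```text
t: 6.3
tcp_pos: [0.5676, -0.2273, 0.0723]
tool_rot: [-3.136, 0.18, 0.0]
force: [0.5, 0.5, 1.8]
finger_gap: 0.0491
finger_force: 0.9
```

>>> arm_command([
  {"delta_pos": [0,0,1],"angular": [0,0,0]},
  {"delta_pos": [0,0,1],"angular": [0,0,0]},
  {"delta_pos": [0,0,0],"angular": [0,0,0]},
  {"delta_pos": [0,0,0],"angular": [0,0,0]},
  {"delta_pos": [0,0,0],"angular": [0,0,0]},
  {"delta_pos": [0,0,0],"angular": [0,0,0]},
  {"delta_pos": [0,0,0],"angular": [0,0,0]},
  {"delta_pos": [0,0,0],"angular": [0,0,0]},
])

```text
t: 7.3
tcp_pos: [0.5674, -0.2273, 0.071]
tool_rot: [-3.136, 0.18, 0.0]
force: [-6.4, 1.6, 17.1]
finger_gap: 0.0493
finger_force: 8.8
```

Run:
```python
from h import *
o=get_obs();R=Ro.from_rotvec(o['tool_rot']).as_matrix()
print(o['force'],o['moment'],'tool F,M',R.T@o['force'],R.T@o['moment'])
```

```text
[-6.44256809  1.61370458 17.06223495] [0.50119068 1.41546444 0.02455733] tool F,M [ -6.58985562  -0.86622738 -17.06030599] [ 0.3359401  -1.46351364 -0.02463323]
```

Total force is 17 N, and from the moment the split is about 11.5 N on key 3 and 5.5 N on key 5. Both are well past 1.2 N, so both keys are on their stops. I'll press 0.5 mm more and hold.

>>> arm_command([
  {"delta_pos": [0,0,0.5],"angular": [0,0,0]},
  {"delta_pos": [0,0,0],"angular": [0,0,0]},
  {"delta_pos": [0,0,0],"angular": [0,0,0]},
  {"delta_pos": [0,0,0],"angular": [0,0,0]},
  {"delta_pos": [0,0,0],"angular": [0,0,0]},
  {"delta_pos": [0,0,0],"angular": [0,0,0]},
  {"delta_pos": [0,0,0],"angular": [0,0,0]},
  {"delta_pos": [0,0,0],"angular": [0,0,0]},
])

```text
t: 8.3
tcp_pos: [0.5674, -0.2273, 0.0709]
tool_rot: [-3.136, 0.18, 0.0]
force: [-9.6, 2.8, 22.7]
finger_gap: 0.0491
finger_force: 11.9
```

>>> arm_command([
  {"delta_pos": [0,0,0],"angular": [0,0,0]},
  {"delta_pos": [0,0,0],"angular": [0,0,0]},
  {"delta_pos": [0,0,0],"angular": [0,0,0]},
  {"delta_pos": [0,0,0],"angular": [0,0,0]},
  {"delta_pos": [0,0,0],"angular": [0,0,0]},
  {"delta_pos": [0,0,0],"angular": [0,0,0]},
  {"delta_pos": [0,0,0],"angular": [0,0,0]},
  {"delta_pos": [0,0,0],"angular": [0,0,0]},
])

```text
t: 9.3
tcp_pos: [0.5674, -0.2273, 0.0709]
tool_rot: [3.136, -0.18, -0.0]
force: [-9.1, 3.0, 24.2]
finger_gap: 0.0489
finger_force: 11.9
```

>>> arm_command([
  {"delta_pos": [0,0,0],"angular": [0,0,0]},
  {"delta_pos": [0,0,0],"angular": [0,0,0]},
  {"delta_pos": [0,0,0],"angular": [0,0,0]},
  {"delta_pos": [0,0,0],"angular": [0,0,0]},
  {"delta_pos": [0,0,0],"angular": [0,0,0]},
  {"delta_pos": [0,0,0],"angular": [0,0,0]},
  {"delta_pos": [0,0,0],"angular": [0,0,0]},
  {"delta_pos": [0,0,0],"angular": [0,0,0]},
])

```text
t: 10.3
tcp_pos: [0.5674, -0.2273, 0.0709]
tool_rot: [-3.136, 0.18, 0.0]
force: [-9.8, 2.6, 23.6]
finger_gap: 0.0492
finger_force: 11.9
```

>>> arm_command([
  {"delta_pos": [0,0,0],"angular": [0,0,0]},
  {"delta_pos": [0,0,0],"angular": [0,0,0]},
  {"delta_pos": [0,0,0],"angular": [0,0,0]},
  {"delta_pos": [0,0,0],"angular": [0,0,0]},
  {"delta_pos": [0,0,0],"angular": [0,0,0]},
  {"delta_pos": [0,0,0],"angular": [0,0,0]},
  {"delta_pos": [0,0,0],"angular": [0,0,0]},
  {"delta_pos": [0,0,0],"angular": [0,0,0]},
])

```text
t: 11.3
tcp_pos: [0.5674, -0.2273, 0.0709]
tool_rot: [-3.136, 0.18, 0.0]
force: [-8.8, 3.1, 23.1]
finger_gap: 0.0491
finger_force: 11.9
```

Both keys were held down for over 4 s. Now I'll lift and shift 140 mm along the row, so the left finger is over key 8 and the right finger is off past the counter's end.

>>> arm_command([
  {"delta_pos": [0,0,-5],"angular": [0,0,0]},
  {"delta_pos": [0,0,-15],"angular": [0,0,0]},
  {"delta_pos": [0,0,-15],"angular": [0,0,0]},
  {"delta_pos": [0,35,0],"angular": [0,0,0]},
  {"delta_pos": [0,35,0],"angular": [0,0,0]},
  {"delta_pos": [0,35,0],"angular": [0,0,0]},
  {"delta_pos": [0,35,0],"angular": [0,0,0]},
  {"delta_pos": [0,0,0],"angular": [0,0,0]},
])

```text
t: 12.3
tcp_pos: [0.5505, -0.3698, 0.1057]
tool_rot: [3.134, -0.186, 0.001]
force: [-0.7, 1.7, -0.3]
finger_gap: 0.0486
finger_force: 0.0
```

Run:
```python
from h import *
o=get_obs();print(o['t'],o['tcp_pos'],o['force'],o['finger_gap'])
im=cv2.convertScaleAbs(read_camera('wrist'),alpha=1.6);im=im[150:420,120:520]
cv2.imwrite('pics/w4.png',cv2.resize(im,None,fx=2,fy=2,interpolation=cv2.INTER_CUBIC))
```

```text
12.3 [ 0.55053432 -0.36979582  0.10565896] [-0.74989376  1.71006984 -0.28274928] 0.04861010688970121
```

View pics/w4.png

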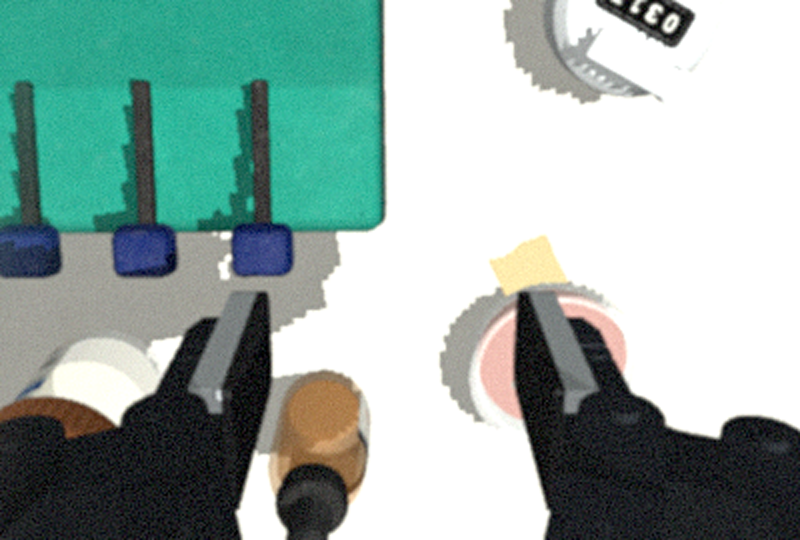

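Key 8 is at (263,250) in the crop, with the left tip at (250,295). The right finger is clear of the counter. The arm is about 3 mm past its target while settling, so I'll descend to a hover and re-check the pose.

>>> arm_command([
  {"delta_pos": [0,0,0],"angular": [0,0,0]},
  {"delta_pos": [0,0,0],"angular": [0,0,0]},
  {"delta_pos": [0,0,8],"angular": [0,0,0]},
  {"delta_pos": [0,0,8],"angular": [0,0,0]},
  {"delta_pos": [0,0,6],"angular": [0,0,0]},
  {"delta_pos": [0,0,0],"angular": [0,0,0]},
  {"delta_pos": [0,0,0],"angular": [0,0,0]},
  {"delta_pos": [0,0,0],"angular": [0,0,0]},
])

```text
t: 13.35
tcp_pos: [0.5518, -0.3664, 0.0831]
tool_rot: [3.136, -0.18, 0.001]
force: [-1.0, -0.5, 0.5]
finger_gap: 0.0486
finger_force: 0.0
```

>>> arm_command([
  {"delta_pos": [0,-0.5,3],"angular": [0,0,0]},
  {"delta_pos": [0,0,3],"angular": [0,0,0]},
  {"delta_pos": [0,0,2],"angular": [0,0,0]},
  {"delta_pos": [0,0,2],"angular": [0,0,0]},
  {"delta_pos": [0,0,2],"angular": [0,0,0]},
  {"delta_pos": [0,0,1],"angular": [0,0,0]},
  {"delta_pos": [0,0,0],"angular": [0,0,0]},
  {"delta_pos": [0,0,0],"angular": [0,0,0]},
])

```text
t: 14.35
tcp_pos: [0.5516, -0.366, 0.0707]
tool_rot: [3.136, -0.18, -0.0]
force: [-7.0, 3.7, 15.6]
finger_gap: 0.0491
finger_force: 8.1
```

Key 8 is on its stop at 15.6 N. I'll hold briefly, then lift away.

>>> arm_command([
  {"delta_pos": [0,0,0],"angular": [0,0,0]},
  {"delta_pos": [0,0,0],"angular": [0,0,0]},
  {"delta_pos": [0,0,0],"angular": [0,0,0]},
  {"delta_pos": [0,0,0],"angular": [0,0,0]},
  {"delta_pos": [0,0,-5],"angular": [0,0,0]},
  {"delta_pos": [0,0,-15],"angular": [0,0,0]},
  {"delta_pos": [0,0,-20],"angular": [0,0,0]},
  {"delta_pos": [0,0,-20],"angular": [0,0,0]},
])

```text
t: 15.35
tcp_pos: [0.5519, -0.366, 0.1317]
tool_rot: [3.136, -0.18, 0.001]
force: [-0.6, 0.9, 0.4]
finger_gap: 0.049
finger_force: 0.0
```

>>> arm_command([
  {"delta_pos": [0,0,-20],"angular": [0,0,0]},
  {"delta_pos": [0,0,-20],"angular": [0,0,0]},
  {"delta_pos": [0,0,-20],"angular": [0,0,0]},
  {"delta_pos": [0,0,0],"angular": [0,0,0]},
  {"delta_pos": [0,0,0],"angular": [0,0,0]},
  {"delta_pos": [0,0,0],"angular": [0,0,0]},
  {"delta_pos": [0,0,0],"angular": [0,0,0]},
  {"delta_pos": [0,0,0],"angular": [0,0,0]},
])

```text
t: 16.35
tcp_pos: [0.5516, -0.3658, 0.1895]
tool_rot: [-3.136, 0.18, 0.001]
force: [0.6, 0.4, -0.1]
finger_gap: 0.0489
finger_force: 0.0
```

Run:
```python
from h import *
cv2.imwrite('pics/w5.png',cv2.convertScaleAbs(read_camera('wrist'),alpha=1.6))
```

```text
(no output)
```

View pics/w5.png

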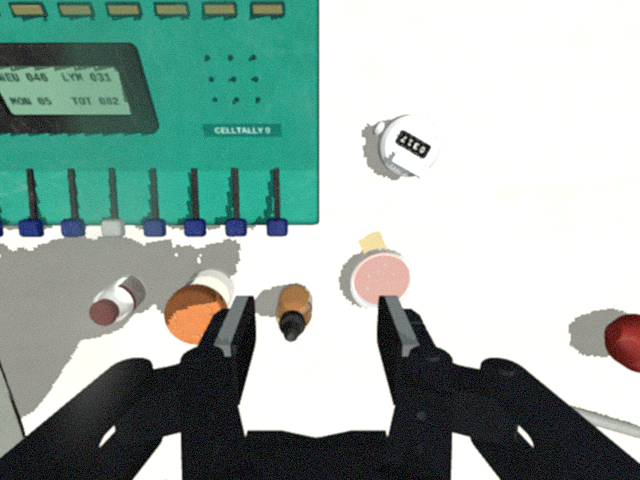

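All pads are level at row 227, so every key is up. The jar, bottles, dish and tally stand undisturbed, and the gripper is clear. Handing in.

```bash
python3 -c "
from plant import *
print(hand_in())"
```

```text
the job is handed in; nothing more can be done
None
```

I pressed keys 3 and 5 down together onto their stops for over 4 s and released them, then pressed key 8 fully down and released it, touching nothing else; the job was handed in at about 16 s, though the display, which I took to be static, still showed counts rather than zeros.

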